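Move the stool's footrest down one hole and hold its lock pin home

ROBOT

A 6-joint arm with a two-finger parallel gripper is mounted at the origin on the work surface. World frame = base frame: x ahead of the robot, y to its left, z up, the work surface at z = 0. Lengths are in mm, angles in degrees, forces in N, time in s.
With the tool pointing down it reaches from about 300 to 875 mm from the base axis. Payload 6.4 kg.
Tool frame: the origin (TCP) lies at the very end of the fingers, on their centre line; the grasp point (between the pads) lies env.hold_point_z behind it (env.hold_point_z is the distance from the TCP to the grasp point, in mm); z points along the fingers, y is the line along which they close (so a half turn about z gives the same grasp; the last joint's range is limited). The gripper opens to 85 mm and grips with 20 to 120 N. Pads are 22 mm wide; open, the fingers measure 114 mm over their backs; the gripper's body (76 mm by 85 mm) begins 54 mm behind the grasp point. The pads swing forward as they close: fully open they stand 13 mm farther back than shut.
Start: joints at [-11.82, 10.359, 92.074, -0, 77.567, -11.82], TCP at [575.014, 0.015, 231.288] pointing down, gripper open.
Joint ranges: [-171.53, 171.53], [-51.25, 118.39], [17.06, 147.69], [-65.23, 245.23], [0, 150.52], [-178.68, 178.68]. Speed limits (degrees/s): [147.25, 147.25, 172.46, 180, 180, 180].

INTERFACE

Orientations are given as [roll, pitch, yaw] about the fixed x, y, z axes, in that order (R = Rz(yaw) Ry(pitch) Rx(roll)).
In Python, from workcell import readout, cams, ticket, nets, env gives the robot as it stands.
- The arm moves only by the tool play_rows, never from a script. Its argument "commands" is a list that holds one entry, the list of rows, each a list of 7 numbers: the shift along the tool's x, y, z in m, then the turn, a rotation vector about the tool's x, y, z in degrees, then the closure, from 0 (fully open) to 1 (shut). In form: [[[dx, dy, dz, rx, ry, rz, fingers], ...]]. A call has 1 to 12 rows; each row shifts and turns the commanded pose from where the row before left it, along the tool's axes as they then stand; what a row does not reach is not made up. A row lasts 1/12 s, in which the tool goes at most 41.7 mm and 7.16 degrees, less where a joint would pass 70% of its speed; a pose out of reach is approached as far as the arm can. A call with a gripper value outside its range is refused whole. The fingers move at their own pace and stop on an object; "grip_force" is the grip in N (left out, the last holds). Time passes only in rows, so rows that do not move let the fingers close. It gives the time, the measured TCP pose, the force, the opening and the grip force at its end, in the units of the state.
- readout.observe(): the state, without advancing time (a new reading comes with each control period).
- cams.get_image(name): name is "scene" or "side" or "wrist"; returns (picture, depth): 384x512x3 uint8, red, green, blue; 384x512 float32, mm along the optical axis (not along the pixel's ray), 0 where there is no reading.
- cams.camera_info(name): a dict with "intrinsics" (3x3 intrinsics, pixels), "rvec" (rotation vector, rad) and "tvec" (3), from world to camera coordinates, as OpenCV has them. Camera axes: x right, y down, z forward; pixel columns grow to the right and rows downward; lengths in mm; the calibration is good to about 2 mm. The wrist camera is an equidistant fisheye: a pixel r from the principal point sees the ray r / f radians off the axis. A picture is of the moment at which its call begins: read the wrist's pose just before it. camera_info takes no time and is no camera call; for the wrist camera it gives the pose at the moment of the call.
- ticket.finish_job(): hands the job in; it is judged then, once.
Trained networks look in the newest picture that a camera, given by its name, has taken for a name from the list of things; names that differ only in an ending like _2 or _b are one class to them, and where a whole thing is asked for, a point or a joint stands for the part that bears it (a point fixed in the world has none). Each returns a list of dicts, best first, with "conf" (0 to 1); they miss things now and then, are a little off and sometimes report something else, mostly with a low value. They report only what shows in the picture. A call takes as long as a camera call.
- nets.masks_of(camera, thing): "mask" (384x512 bool, what is visible of it) and "bbox" ([centre column, centre row, width, height] in pixels, round what is visible of it).
The state is a dict: "clock": time; "joint_pos": joint angles; "joint_vel": joint speeds; "tau": joint torques, N m; "eef_pos": TCP position; "eef_rot": TCP orientation; "ft_force": force on the tool from outside, world axes, zero at the start; "wrist_torque": the same for the moment, N m; "grip_width": finger opening in mm; "gripper_force": force on a finger pad.
Only numpy, scipy, OpenCV 4.12 (cv2) and the standard library are available. Lean on these libraries where they do the work, as an engineer would, in place of code of your own. Each camera call takes 0.05 s, during which the arm holds its last target. There are 200 camera calls.

TASK

With the mallet, knock the orange stop peg in the aluminium stool leg fully down, and stand the mallet back on the bench on its striking face, as it was. Then pull up the red lock knob, slide the white footrest section over the lowered peg to the very next hole, and push the knob fully down so that the pin is home in that hole. Its rubber washer pushes it back up a little if left alone, so finish while still holding the knob, gripped and pressed fully down; touch the peg only with the mallet and leave the other things on the bench where they are.

Things in the scene. Friction and masses are not known exactly. Their poses are not given: they have to be found in the camera images.
- stool_leg: Stool leg fixed in a fixture (base 120 x 440 mm): aluminium tube 36 mm wide along this y axis, flat top 60 mm above bench, steel straps (to 67 mm) at y = -170 and 210 mm. Origin on the bench under the tube's axis and the start hole. Pin holes, 12.6 mm, in the top at y = -60, 0 (start), 60 (next) and 120 mm; stop peg at y = 80. The section is to go from 0 to 60, over the peg, towards +y.
- section (a joint): White footrest section, a sleeve on the tube: 60 mm wide, 70 mm along the tube (knob in its middle), flat top 72 mm above bench; wooden rung out to 95 mm on the leg's +x side, 43 mm up. Value, m: slide to the leg's +y; 0 start hole, 0.060 next hole. Slides with 2 N, stays where left. Its top plate runs 4 mm above the tube: it passes the peg only when that is down.
- knob: Red knob of the sprung lock plunger on top of the section: upright cylinder 26 mm in diameter, 25 mm high. Origin at its centre: 97 mm above the bench when fully home, 102 mm at rest. z up. Under it a dark boss, 20 mm in diameter, reaching 84 mm above the bench; beside that the section's top, at 72 mm.
- plunger (a joint): Lift of the lock plunger, m: 0 fully home, 0.018 top stop. Its 10 mm pin is 10 mm deep in the hole at 0, so free of it above 0.010. Left alone it rests at 0.005; 600 N/m either way (3 N to press home, about 6 N to lift to 0.014). Let go over plain tube, the pin rides on the tube at 0.010 and drops in when over a hole.
- peg_head: Orange stop peg, 15 mm in diameter, upright in the tube's top. Origin at the centre of its top face: 13.5 to 16.5 mm above the tube's top at the start, 1.5 mm above it when fully down. Slides straight down against 6 N of friction, stays where left, firm stop when fully down. Standing proud it blocks the section.
- peg (a joint): How far the peg has been driven down, in m: 0 to 0.003 at the start, 0.015 fully down (firm stop).
- mallet: Mallet, about 0.36 kg, standing on a striking face: black rubber head, upright cylinder 50 mm in diameter, 64 mm high; wooden handle level towards this -x, 25 to 190 mm from the head's axis, 20 mm wide, 24 mm high, centre line 32 mm above the lower face. Origin at the centre of the lower face, z up. Centre of mass about 12 mm from the axis; grip the handle 50 to 60 mm from the axis.
- tape: Roll of masking tape, 76 mm across, 26 mm high, loose; leave alone. Origin under its centre.
- cup: Green cup, 76 mm across, 95 mm high, loose; leave alone. Origin under its centre.
- set_square: Flat yellow set square, 110 x 125 mm, 5 mm thick, loose; leave alone. Origin under the middle of its 110 mm side.
- model_chair: White model chair, 50 x 50 mm, 96 mm high, loose; leave alone. Origin under its centre.
- spool: Yellow spool, 48 mm across, 50 mm high, loose; leave alone. Origin under its centre.
- offcut: Wood offcut, 70 x 45 x 22 mm, loose; leave alone. Origin under its centre.

How it is judged (in metres and radians):
On the way, in this order (a step that is already met when the one before it is completed fails the run):
1. the peg is driven fully down by the mallet (value of joint peg above 0.013 m and (contact force between mallet and peg_head above 1 N or distance between mallet and peg_head below 0.028 m)).
2. the mallet stands on the bench again, let go (height (world z) of mallet below 0.006 m and angle between mallet's own z axis and vertical below 0.12 rad and contact force between the fingers and mallet below 0.3 N and linear speed of mallet below 0.03 m/s), for 0.2 s.
3. the lock plunger is pulled clear of its hole (value of joint plunger above 0.0102 m and contact force between the fingers and knob above 1 N), for 0.1 s.
4. the section is at the next hole and the pin is in it (value of joint section between 0.056 and 0.064 m and value of joint plunger below 0.007 m), for 0.1 s.
At the end, for the whole second after the job is handed in: Section at the next hole (4 mm), fingers gripping the knob (over 1 N), plunger within 2.2 mm of fully home; peg within 2 mm of fully down; mallet standing on its striking face on the bench (0.12 rad), at rest, untouched by the fingers; other loose things within 30 mm of their starts (all of step 2 and value of joint section between 0.056 and 0.064 m and value of joint plunger below 0.0022 m and contact force between the fingers and knob above 1 N and value of joint peg above 0.013 m and distance of each of tape, cup, set_square, model_chair, spool, offcut from where it was at the start of the episode below 0.03 m); the arm keeps its last pose, push and grip.
It fails at once if the fingers touch the peg (contact force between the fingers and peg_head above 1 N).
It fails at once if another thing on the bench is disturbed (distance of any of tape, cup, set_square, model_chair, spool, offcut from where it was at the start of the episode above 0.03 m).
It also fails if it takes over 53 s, if anything falls off the work surface, if the arm or the gripper's body presses on something with over 40 N, if the wrist force passes 120 N, or if a joint passes its speed limit or range.

## Working session

There is one attempt and no reset: what is moved stays moved. The work goes in short steps, Python scripts to look and compute and a tool call to move; the robot and the scene stay as the last step left them, time stands still between calls to the robot, and variables do not carry over. Pictures are saved under pics/ and viewed, at most 10 in all, crops included, and the job is handed in when it is done.

Besides the shell and the picture viewer there is one more tool, called after ">>>" by a JSON object that holds its "name" and its "arguments". play_rows: Moves the arm, as the interface text tells. Its arguments: {"type":"object","properties":{"commands":{"type":"array","items":{"type":"array","items":{"type":"array","items":{"type":"number"}}}},"grip_force":{"type":"number"}},"required":["commands"]}

```bash
mkdir -p pics; ls
cat > h.py <<'E'
import numpy as np, cv2
from workcell import readout, cams, ticket, nets, env
def P(cam,mask=None,d=None):
    i=cams.camera_info(cam); K=np.array(i['intrinsics']); R=cv2.Rodrigues(np.array(i['rvec'],float))[0]; t=np.array(i['tvec'],float).ravel()
    v,u=np.nonzero(mask&(d>0)) if mask is not None else np.nonzero(d>0)
    z=d[v,u]
    c=np.c_[(u-K[0,2])/K[0,0]*z,(v-K[1,2])/K[1,1]*z,z]
    return (c-t)@R, u, v
E
python3 - <<'E'
from h import *
s=readout.observe(); print({k:np.round(v,2).tolist() for k,v in s.items()}, env.hold_point_z)
ims=[]
for c in ("scene","side"):
    im,d=cams.get_image(c); np.savez(c,im=im,d=d)
    cv2.imwrite(f"pics/{c}0.png",im[:,:,::-1])
    for n in "stool_leg section knob peg_head mallet tape cup set_square model_chair spool offcut".split():
        r=nets.masks_of(c,n)
        for q in r[:1]:
            X,u,v=P(c,q['mask'],d)
            if len(X): print(c,n,round(q['conf'],2),np.round(q['bbox']),len(X),'med',np.round(np.median(X,0)),'lo',np.round(np.percentile(X,3,axis=0)),'hi',np.round(np.percentile(X,97,axis=0)))
E
```

```text
pics
{'clock': 0.0, 'joint_pos': [-11.82, 10.4, 92.13, 0.0, 77.57, -11.82], 'joint_vel': [0.06, -0.06, -0.02, 0.06, -0.03, -0.06], 'tau': [0.0, -44.49, -35.13, -0.0, 0.01, 0.0], 'eef_pos': [574.44, 0.13, 230.37], 'eef_rot': [-179.9, -0.02, 90.0], 'ft_force': [0.01, 0.35, -0.24], 'wrist_torque': [0.0, -0.01, -0.0], 'gripper_force': 0.0, 'grip_width': 85.09} 18.700000000000003
scene stool_leg 0.63 [295. 193.  90. 123.] 4465 med [614.   6.  28.] lo [ 519. -155.    7.] hi [696. 238.  75.]
scene section 0.58 [304. 187.  43.  24.] 588 med [610.  29.  71.] lo [568.  -6.  15.] hi [679.  65. 114.]
scene knob 0.7 [303. 186.  42.  28.] 580 med [609.  28.  71.] lo [572.  -8.  42.] hi [678.  66. 114.]
scene mallet 0.81 [190. 246.  66.  38.] 793 med [ 542. -314.   44.] lo [ 412. -360.   16.] hi [ 599. -275.   66.]
scene tape 0.6 [247. 157.  19.  22.] 296 med [386.  16.  20.] lo [350. -18.   1.] hi [422.  52.  29.]
scene cup 0.97 [349. 201.  28.  32.] 775 med [750. 103.  62.] lo [718.  67.   5.] hi [785. 135.  96.]
scene model_chair 0.65 [259. 288.  29.  33.] 430 med [ 739. -278.   47.] lo [ 711. -
[... 636 characters left out ...]
15.   45.] lo [ 398. -362.   17.] hi [ 587. -277.   67.]
side tape 0.58 [203. 221.  35.  29.] 360 med [383.  17.  22.] lo [346. -19.   5.] hi [415.  50.  29.]
side cup 0.9 [274. 126.  26.  37.] 737 med [738.  92.  62.] lo [712.  64.   2.] hi [790. 134.  97.]
side set_square 0.62 [113. 189.  55.  26.] 471 med [277. 299.   5.] lo [247. 260.   1.] hi [342. 378.  10.]
side model_chair 0.74 [371. 196.  26.  43.] 555 med [ 750. -280.   48.] lo [ 706. -302.   16.] hi [ 757. -255.   96.]
side spool 0.83 [311. 155.  14.  23.] 261 med [763. -54.  45.] lo [747. -70.   3.] hi [786. -29.  53.]
side offcut 0.73 [391. 269.  24.  30.] 590 med [ 602. -444.   21.] lo [ 571. -476.    1.] hi [ 640. -411.   26.]
```

Run:
```python
from h import *
A={c:np.load(c+'.npz') for c in("scene","side")}
for c in A:
    im,d=A[c]['im'],A[c]['d']; H=cv2.cvtColor(im,cv2.COLOR_RGB2HSV)
    X,u,v=P(c,None,d); h=H[v,u].astype(int); 
    leg=(abs(X[:,0]-600)<130)&(abs(X[:,1]-40)<220)
    red=leg&((h[:,0]<6)|(h[:,0]>172))&(h[:,1]>140)&(h[:,2]>60)&(X[:,2]>80)
    org=leg&(h[:,0]>=7)&(h[:,0]<18)&(h[:,1]>170)&(h[:,2]>120)&(X[:,2]>58)
    for n,m in(('red',red),('org',org)):
        if m.sum(): q=X[m];print(c,n,m.sum(),np.round(np.median(q,0)),np.round(np.percentile(q,[5,95],axis=0)).tolist(), u[m].mean(),v[m].mean())
        if m.sum():
            t=q[q[:,2]>q[:,2].max()-7]; print('  top',len(t),t.mean(0).round(1), (t.min(0)+t.max(0))/2)
    # tube top
    tt=leg&(abs(X[:,2]-61)<4)&(h[:,1]<70); q=X[tt][:,:2]
    r=cv2.fitLine(q.astype(np.float32),cv2.DIST_HUBER,0,.01,.01).ravel(); print('tube',len(q),r, np.degrees(np.arctan2(r[1],r[0])))
    # mallet
    m=(X[:,2]>57)&(X[:,2]<72)&(abs(X[:,0]-580)<60)&(abs(X[:,1]+310)<80); q=X[m]; print('head',m.sum(),q.mean(0).round(1),cv2.minEnclosingCircle(q[:,:2].astype(np.float32)))
    m=(X[:,2]>38)&(X[:,2]<50)&(abs(X[:,0]-460)<75)&(abs(X[:,1]+310)<90); q=X[m]; r=cv2.fitLine(q[:,:2].astype(np.float32),cv2.DIST_HUBER,0,.01,.01).ravel(); print('handle',m.sum(),q.mean(0).round(1),r, np.degrees(np.arctan2(r[1],r[0])))
a=cv2.resize(A['scene']['im'][130:330,150:400],None,fx=3,fy=3,interpolation=cv2.INTER_CUBIC); cv2.imwrite('pics/s1.png',a[:,:,::-1])
```

```text
scene red 69 [600.  24. 112.] [[590.0, 19.0, 94.0], [608.0, 36.0, 116.0]] 296.39130434782606 176.0
  top 41 [598.1  28.7 113.6] [597.00398284  29.1068449  114.19249568]
tube 989 [ 3.2429880e-01 -9.4595468e-01  5.9773944e+02  3.3974636e+01] -71.0769
head 242 [ 576.2 -293.4   63.5] ((575.2924194335938, -291.959228515625), 25.572242736816406)
handle 327 [ 467.3 -334.9   43.4] [ 9.298634e-01  3.679050e-01  4.683083e+02 -3.350386e+02] 21.58647
side red 88 [592.  25. 112.] [[583.0, 18.0, 95.0], [604.0, 38.0, 117.0]] 253.11363636363637 153.61363636363637
  top 38 [594.4  28.8 115.1] [594.51559937  27.8685819  115.99321823]
side org 24 [568. 102.  75.] [[563.0, 98.0, 66.0], [573.0, 110.0, 80.0]] 228.25 153.29166666666666
  top 14 [568.6 103.3  77.1] [568.06878831 104.56290153  78.17775098]
tube 1132 [ 3.3171216e-01 -9.4338065e-01  5.8877606e+02  4.3211044e+01] -70.627266
head 269 [ 570.1 -294.4   64. ] ((571.8333740234375, -293.3475036621094), 26.156272888183594)
handle 450 [ 461.7 -335.8   44. ] [ 9.3187135e-01  3.6278886e-01  4.6146198e+02 -3.3589896e+02] 21.27157
```

View pics/s1.png

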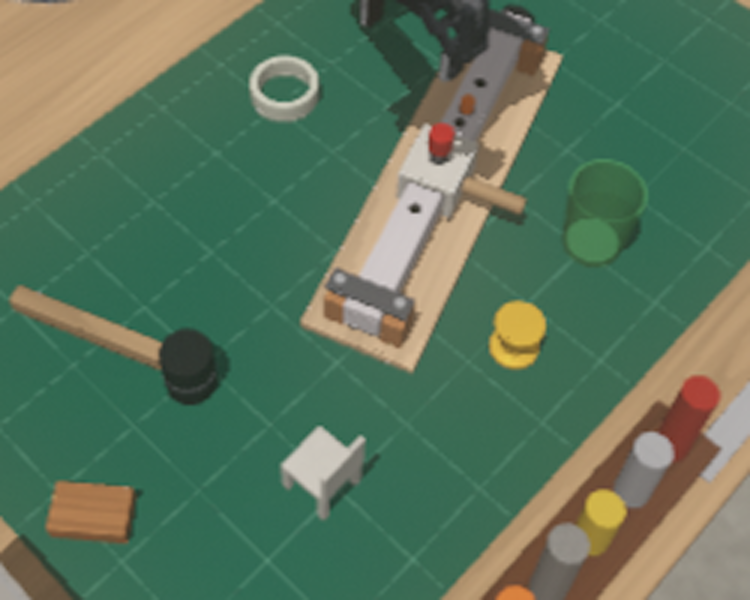

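The crop shows the knob at about (440,140), peg (467,103) and mallet head (188,360). The heights match the given sizes. Leg yaw is about 19–20° and mallet yaw about 21°. I'm moving above the handle now.

>>> {"name": "play_rows", "arguments": {"commands": [[[-0.031,-0.005,0,0,0,0,0],[-0.031,-0.005,0,0,0,0,0],[-0.031,-0.005,0,0,0,0,0],[-0.031,-0.005,0,0,0,0,0],[-0.031,-0.005,0,0,0,0,0],[-0.031,-0.005,0,0,0,0,0],[-0.031,-0.005,0,0,0,0,0],[-0.031,-0.005,0,0,0,0,0],[-0.031,-0.005,0,0,0,0,0],[-0.034,-0.006,0,0,0,0,0],[0,0,0,0,0,6.8,0],[0,0,0,0,0,6.8,0]]]}}

```text
clock: 2.2
eef_pos: [523.2, -315.4, 231.0]
eef_rot: [-180.0, 0.0, 75.9]
ft_force: [0.5, 0.1, 0.5]
grip_width: 85.3
gripper_force: 0.0
```

>>> {"name": "play_rows", "arguments": {"commands": [[[0,0,0.005,0,0,6.9,0],[0,0,0.005,0,0,6.9,0],[0,0,0.005,0,0,6.9,0],[0,0,0.005,0,0,6.9,0],[0,0,0.005,0,0,6.9,0],[0,0,0.005,0,0,6.9,0],[0,0,0.005,0,0,6.9,0],[0,0,0.005,0,0,6.9,0],[0,0,0,0,0,0,0],[0,0,0,0,0,0,0]]]}}

```text
clock: 3.03
eef_pos: [523.9, -312.8, 191.0]
eef_rot: [-180.0, 0.0, 21.4]
ft_force: [0.9, 0.3, -0.3]
grip_width: 85.7
gripper_force: 0.0
```

Run:
```python
from h import *
s=readout.observe(); print(s['eef_pos'],s['eef_rot'],s['ft_force'])
im,d=cams.get_image('wrist'); i=cams.camera_info('wrist'); print(i)
np.savez('wrist',im=im,d=d,**i); cv2.imwrite('pics/w1.png',im[:,:,::-1])
im,d=cams.get_image('scene'); np.savez('scene2',im=im,d=d)
X,u,v=P('scene',None,d)
H=cv2.cvtColor(im,cv2.COLOR_RGB2HSV); h=H[v,u].astype(int)
org=(h[:,0]>=5)&(h[:,0]<18)&(h[:,1]>150)&(abs(X[:,2]-74)<9)&(abs(X[:,0]-570)<30)&(abs(X[:,1]-103)<25); q=X[org]; print(len(q),q.mean(0),q[q[:,2]>72].mean(0),(q.min(0)+q.max(0))/2)
tt=(abs(X[:,0]-590)<90)&(abs(X[:,1]-40)<180)&(abs(X[:,2]-61)<4)&(h[:,1]<70); q=X[tt][:,:2]
r=cv2.fitLine(q.astype(np.float32),cv2.DIST_HUBER,0,.01,.01).ravel(); print('tube',len(q),r)
```

```text
[ 523.86777486 -312.82918564  191.01365862] [-1.79959651e+02  1.90338913e-02  2.14081517e+01] [ 0.93150905  0.25691098 -0.25162004]
{'intrinsics': array([[297.31863964,   0.        , 250.89738261],
       [  0.        , 297.31863964, 190.00561694],
       [  0.        ,   0.        ,   1.        ]]), 'rvec': array([-2.38720456,  1.63001956,  0.23958147]), 'tvec': array([-482.12333741,  331.05785234,  449.75218365])}
13 [571.93824482 102.79152554  74.39112737] [571.78424544 103.9656369   75.76695756] [572.21322447 104.31828988  74.37361501]
tube 829 [ 3.3211282e-01 -9.4323969e-01  5.9980872e+02  2.5936064e+01]
```

View pics/w1.png

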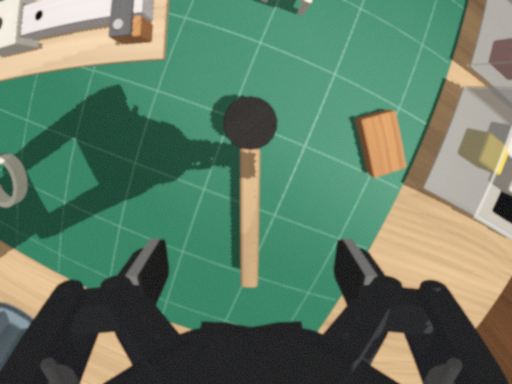

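The wrist picture shows the head at (250,122) and the handle straight down column 250, centred between the fingers. I'll take metric values from it.

```bash
cat >> h.py <<'E'
def W(z,mask):
    d=z['d'];K=np.array(z['intrinsics']);R=cv2.Rodrigues(np.array(z['rvec'],float))[0];t=np.array(z['tvec'],float).ravel()
    v,u=np.nonzero(mask&(d>0))
    p=cv2.fisheye.undistortPoints(np.c_[u,v].astype(float)[:,None],K,np.zeros(4))[:,0]
    return (np.c_[p,np.ones(len(p))]*d[v,u][:,None]-t)@R,u,v
E
python3 - <<'E'
from h import *
z=np.load('wrist.npz'); X,u,v=W(z,np.ones((384,512),bool))
m=(abs(X[:,2]-64)<6)&(abs(X[:,0]-574)<45)&(abs(X[:,1]+293)<45); q=X[m]; print(m.sum(),q.mean(0),cv2.minEnclosingCircle(q[:,:2].astype(np.float32)))
m=(abs(X[:,2]-44)<5)&(abs(X[:,0]-470)<80)&(abs(X[:,1]+335)<60); q=X[m]; r=cv2.fitLine(q[:,:2].astype(np.float32),cv2.DIST_HUBER,0,.01,.01).ravel(); print(m.sum(),q.mean(0),r,np.degrees(np.arctan2(r[1],r[0])))
n=np.array([-r[1],r[0]]); print('offset of TCP from line',(np.array([523.9,-312.8])-r[2:])@n)
E
```

```text
2269 [ 574.56244756 -292.00494328   65.68933085] ((574.3753662109375, -292.25848388671875), 25.13411521911621)
2505 [ 480.99115082 -327.483045     45.30699302] [ 9.3212646e-01  3.6213285e-01  4.8068484e+02 -3.2760147e+02] 21.231241
offset of TCP from line -1.8527843843912726
```

>>> {"name": "play_rows", "arguments": {"commands": [[[0,-0.002,0.02,0,0,0,0],[0,0,0.025,0,0,0,0],[0,0,0.025,0,0,0,0],[0,0,0.025,0,0,0,0],[0,0,0.025,0,0,0,0],[0,0,0.025,0,0,0,0],[0,0,0.02,0,0,0,0],[0,0,0.012,0,0,0,0],[0,0,0,0,0,0,0.5],[0,0,0,0,0,0,1],[0,0,0,0,0,0,1],[0,0,0,0,0,0,1]]], "grip_force": 110}}

```text
clock: 4.13
eef_pos: [524.5, -312.1, 16.2]
eef_rot: [179.8, -0.1, 21.2]
ft_force: [0.7, -0.3, -0.3]
grip_width: 38.7
gripper_force: 0.0
```

>>> {"name": "play_rows", "arguments": {"commands": [[[0,0,0,0,0,0,1],[0,0,0,0,0,0,1],[0,0,0,0,0,0,1]]]}}

```text
clock: 4.38
eef_pos: [524.0, -311.8, 16.0]
eef_rot: [179.9, -0.1, 21.2]
ft_force: [-1.4, 1.4, 5.9]
grip_width: 18.2
gripper_force: 107.2
```

>>> {"name": "play_rows", "arguments": {"commands": [[[0,0,-0.01,0,0,0,1],[0,0,-0.02,0,0,0,1],[0,0,-0.025,0,0,0,1],[0,0,-0.025,0,0,0,1],[0,0,-0.025,0,0,0,1],[0,0,-0.02,0,0,0,1],[0,0,-0.005,0,0,0,1],[0,0,0,0,0,0,1],[0,0,0,0,0,0,1]]]}}

```text
clock: 5.13
eef_pos: [522.8, -310.7, 143.5]
eef_rot: [-179.9, 0.0, 21.2]
ft_force: [-0.1, 0.4, -4.0]
grip_width: 18.2
gripper_force: 107.8
```

>>> {"name": "play_rows", "arguments": {"commands": [[[0.004,-0.01,0,0,0,0,1],[0.008,-0.021,0,0,0,0,1],[0.012,-0.031,0,0,0,0,1],[0.012,-0.031,0,0,0,0,1],[0.012,-0.031,0,0,0,0,1],[0.012,-0.031,0,0,0,0,1],[0.012,-0.031,0,0,0,0,1],[0.012,-0.031,0,0,0,0,1],[0.012,-0.031,0,0,0,0,1],[0.012,-0.031,0,0,0,0,1],[0.012,-0.031,0,0,0,0,1],[0.01,-0.031,0,0,0,0,1]]]}}

```text
clock: 6.13
eef_pos: [519.3, 56.3, 142.4]
eef_rot: [-179.9, 0.2, 21.2]
ft_force: [0.8, 0.3, -2.9]
grip_width: 18.4
gripper_force: 107.9
```

>>> {"name": "play_rows", "arguments": {"commands": [[[0.006,-0.02,0,0,0,0,1],[0.003,-0.01,0,0,0,0,1],[0,0,0,0,0,0,1],[0,0,0,0,0,0,1]]]}}

```text
clock: 6.47
eef_pos: [517.7, 85.4, 143.1]
eef_rot: [-180.0, 0.1, 21.3]
ft_force: [0.5, -0.1, -2.9]
grip_width: 18.2
gripper_force: 108.0
```

Run:
```python
from h import *
s=readout.observe(); print(s['eef_pos'],s['eef_rot'],s['ft_force'],s['wrist_torque'])
i=cams.camera_info('wrist');im,d=cams.get_image('wrist')
np.savez('wrist2',im=im,d=d,**i)
im2,d2=cams.get_image('side'); np.savez('side2',im=im2,d=d2)
cv2.imwrite('pics/w2.png',np.hstack([im[:,:,::-1][:, :400],cv2.resize(im2[90:282,150:350],None,fx=2,fy=2)[:,:,::-1]]))
z=np.load('wrist2.npz'); X,u,v=W(z,np.ones((384,512),bool)); h=cv2.cvtColor(im,cv2.COLOR_RGB2HSV)[v,u]
t=np.array([s['eef_pos'][0],s['eef_pos'][1]])
m=(h[:,2]<70)&(abs(X[:,2]-195)<25)&(np.hypot(X[:,0]-570,X[:,1]-104)<45);q=X[m]
print(m.sum(),q.mean(0),cv2.minEnclosingCircle(q[:,:2].astype(np.float32)) if len(q) else 0)
c=np.c_[q[:,:2],np.ones(len(q))]; print('tilt plane',np.linalg.lstsq(c,q[:,2],rcond=None)[0])
```

```text
[517.67208744  85.41977281 143.13056763] [-1.79968184e+02  1.25556978e-01  2.12880025e+01] [ 0.52442548 -0.11627216 -2.94223801] [-0.06957378  0.1070444  -0.0034668 ]
17400 [565.60831314 104.33171295 194.18743107] ((558.509521484375, 100.21710205078125), 34.69696807861328)
tilt plane [-2.66163748e-01 -1.11396690e-01  3.56354067e+02]
```

View pics/w2.png

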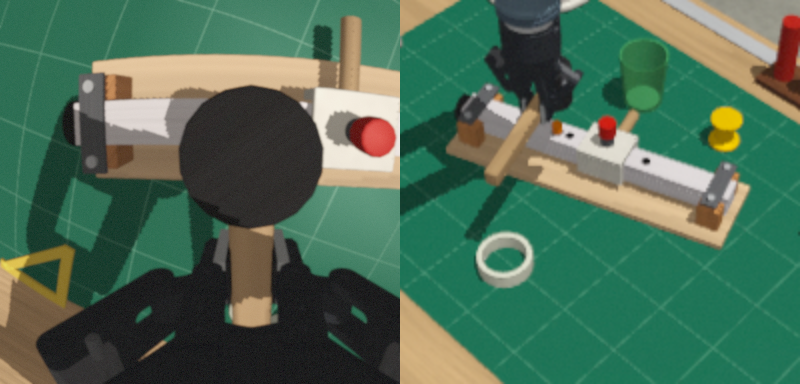

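Left: the mallet head at (250,155) over the tube. Right: the peg still visible beside the gripper at (557,127). I'll check the mallet's tilt and the head's position using head pixels only.

Run:
```python
from h import *
z=np.load('wrist2.npz'); yy,xx=np.mgrid[:384,:512]
X,u,v=W(z,np.hypot(xx-250,yy-155)<58)
c=np.c_[X[:,:2]-X[:,:2].mean(0),np.ones(len(X))]; print(X.mean(0),np.linalg.lstsq(c,X[:,2],rcond=None)[0])
z=z; h=cv2.cvtColor(z['im'],cv2.COLOR_RGB2HSV); X,u,v=W(z,(h[...,0]<6)&(h[...,1]>150)&(xx<420)&(yy<200)); t=X[X[:,2]>108]; print('knob',t.mean(0),(t.min(0)+t.max(0))/2)
X,u,v=W(z,np.ones((384,512),bool)); hh=h[v,u]
m=(abs(X[:,2]-63)<5)&(hh[:,1]<60)&(u<200)&(u>105); r=cv2.fitLine(X[m][:,:2].astype(np.float32),cv2.DIST_HUBER,0,.01,.01).ravel(); print(m.sum(),r)
A=np.load('side2.npz');X,u,v=P('side',None,A['d']); hh=cv2.cvtColor(A['im'],cv2.COLOR_RGB2HSV)[v,u].astype(int)
m=(hh[:,0]>=5)&(hh[:,0]<18)&(hh[:,1]>150)&(abs(X[:,2]-72)<12)&(abs(X[:,0]-570)<30)&(abs(X[:,1]-103)<25);print(m.sum(),X[m].mean(0))
m=(abs(X[:,2]-165)<40)&(hh[:,0]<20)&(hh[:,1]>60)&(hh[:,2]>80)&(X[:,0]<540)&(X[:,1]<110)&(X[:,1]>0);q=X[m];print(m.sum(),q[np.argsort(q[:,0])][::max(1,len(q)//8)].round())
```

```text
[569.43201187 106.0538131  192.20711687] [-2.49700806e-03  1.30526249e-03  1.92207117e+02]
knob [596.48311386  33.97186927 114.81863913] [596.58783546  32.80906785 112.80610942]
3750 [ 4.7688991e-01 -8.7896305e-01  5.4631250e+02  1.8260120e+02]
28 [567.78874521 103.81769558  73.24743759]
431 [[-69.  24. 168.]
 [401.  48. 167.]
 [416.  49. 173.]
 [431.  58. 173.]
 [447.  45. 170.]
 [463.  63. 174.]
 [481.  59. 171.]
 [497.  69. 174.]
 [520.  94. 170.]]
```

>>> {"name": "play_rows", "arguments": {"commands": [[[0,0,0.01,0,0,0,1],[0,0,0.015,0,0,0,1],[0,0,0.015,0,0,0,1],[0,0,0.008,0,0,0,1],[0,0,0.003,0,0,0,1],[0,0,0.003,0,0,0,1],[0,0,0.003,0,0,0,1],[0,0,0.003,0,0,0,1],[0,0,0.003,0,0,0,1]]]}}

```text
clock: 7.32
eef_pos: [519.6, 84.7, 82.0]
eef_rot: [179.9, -0.1, 21.2]
ft_force: [-3.0, -2.6, 3.4]
grip_width: 17.9
gripper_force: 108.7
```

>>> {"name": "play_rows", "arguments": {"commands": [[[0,0,0.002,0,0,0,1],[0,0,0.002,0,0,0,1]]]}}

```text
clock: 7.48
eef_pos: [519.5, 84.7, 77.7]
eef_rot: [179.9, -0.1, 21.2]
ft_force: [-0.0, -2.9, 3.3]
grip_width: 18.5
gripper_force: 108.8
```

>>> {"name": "play_rows", "arguments": {"commands": [[[0,0,0.002,0,0,0,1],[0,0,0.001,0,0,0,1],[0,0,0,0,0,0,1]]]}}

```text
clock: 7.73
eef_pos: [519.4, 84.5, 76.6]
eef_rot: [179.9, -0.0, 21.2]
ft_force: [-12.0, -5.3, 21.6]
grip_width: 18.0
gripper_force: 111.9
```

>>> {"name": "play_rows", "arguments": {"commands": [[[0,0,0.002,0,0,0,1],[0,0,0,0,0,0,1]]]}}

```text
clock: 7.9
eef_pos: [519.7, 84.6, 75.2]
eef_rot: [179.9, -0.1, 21.2]
ft_force: [-13.6, -5.0, 26.4]
grip_width: 18.7
gripper_force: 113.1
```

>>> {"name": "play_rows", "arguments": {"commands": [[[0,0,-0.01,0,0,0,1],[0,0,-0.02,0,0,0,1],[0,0,-0.02,0,0,0,1],[0,0,-0.02,0,0,0,1],[0,0,-0.002,0,0,0,1],[-0.003,0.01,0,0,0,0,1],[-0.006,0.02,0,0,0,0,1],[-0.012,0.031,0,0,0,0,1],[-0.012,0.031,0,0,0,0,1],[-0.012,0.031,0,0,0,0,1]]]}}

```text
clock: 8.73
eef_pos: [519.7, -47.1, 142.0]
eef_rot: [-179.9, 0.1, 21.3]
ft_force: [0.9, -0.6, -3.0]
grip_width: 18.2
gripper_force: 108.4
```

Run:
```python
from h import *
s=readout.observe(); print(s['eef_pos'],s['eef_rot'],s['ft_force'])
i=cams.camera_info('wrist');im,d=cams.get_image('wrist');np.savez('wrist3',im=im,d=d,**i)
A,dd=cams.get_image('side');X,u,v=P('side',None,dd); hh=cv2.cvtColor(A,cv2.COLOR_RGB2HSV)[v,u].astype(int)
m=(hh[:,0]>=5)&(hh[:,0]<18)&(hh[:,1]>150)&(abs(X[:,2]-68)<16)&(abs(X[:,0]-570)<30)&(abs(X[:,1]-103)<25);print('peg',m.sum(),X[m].mean(0),X[m].max(0))
z=np.load('wrist3.npz'); yy,xx=np.mgrid[:384,:512]
X,u,v=W(z,np.hypot(xx-250,yy-155)<55)
c=np.c_[X[:,:2]-X[:,:2].mean(0),np.ones(len(X))]; print(X.mean(0),np.linalg.lstsq(c,X[:,2],rcond=None)[0])
```

```text
[519.72821405 -47.09323585 141.95852046] [-1.79880451e+02  1.43650546e-01  2.12627783e+01] [ 0.94530712 -0.56916496 -2.9740004 ]
peg 4 [569.01714837 104.45751052  62.67640794] [573.07544652 109.60275654  65.14547071]
[571.70091385 -26.47929995 192.19541959] [1.33266269e-02 9.91498702e-03 1.92195420e+02]
```

>>> {"name": "play_rows", "arguments": {"commands": [[[-0.012,0.031,0,0,0,0,1],[-0.012,0.031,0,0,0,0,1],[-0.012,0.031,0,0,0,0,1],[-0.012,0.031,0,0,0,0,1],[-0.012,0.031,0,0,0,0,1],[-0.012,0.031,0,0,0,0,1],[-0.012,0.031,0,0,0,0,1],[-0.007,0.021,0,0,0,0,1],[-0.003,0.01,0,0,0,0,1],[0,0,0,0,0,0,1]]]}}

```text
clock: 9.67
eef_pos: [522.3, -313.0, 142.3]
eef_rot: [-179.9, 0.1, 21.0]
ft_force: [0.3, 1.2, -4.0]
grip_width: 18.4
gripper_force: 108.9
```

>>> {"name": "play_rows", "arguments": {"commands": [[[0,0,0.015,0,0,0,1],[0,0,0.025,0,0,0,1],[0,0,0.025,0,0,0,1],[0,0,0.025,0,0,0,1],[0,0,0.018,0,0,0,1],[0,0,0.008,0,0,0,1],[0,0,0.006,0,0,0,1],[0,0,0.004,0,0,0,1],[0,0,0.002,0,0,0,1],[0,0,0.001,0,0,0,1],[0,0,0,0,0,0,1]]]}}

```text
clock: 10.58
eef_pos: [523.9, -311.5, 16.2]
eef_rot: [179.9, -0.0, 21.2]
ft_force: [-0.7, 0.1, -2.6]
grip_width: 18.0
gripper_force: 109.0
```

>>> {"name": "play_rows", "arguments": {"commands": [[[0,0,0.0015,0,0,0,1],[0,0,0,0,0,0,1]]]}}

```text
clock: 10.75
eef_pos: [524.0, -311.8, 15.4]
eef_rot: [179.9, -0.1, 21.2]
ft_force: [-2.9, 0.9, 2.2]
grip_width: 18.2
gripper_force: 110.0
```

>>> {"name": "play_rows", "arguments": {"commands": [[[0,0,0,0,0,0,0.6],[0,0,0,0,0,0,0.3],[0,0,0,0,0,0,0],[0,0,0,0,0,0,0],[0,0,0,0,0,0,0],[0,0,0,0,0,0,0],[0,0,0,0,0,0,0]]]}}

```text
clock: 11.33
eef_pos: [523.3, -311.1, 13.8]
eef_rot: [180.0, 0.0, 21.2]
ft_force: [-0.3, -0.2, 0.7]
grip_width: 85.3
gripper_force: 0.0
```

>>> {"name": "play_rows", "arguments": {"commands": [[[0,0,-0.01,0,0,0,0],[0,0,-0.03,0,0,0,0],[0,0,-0.04,0,0,0,0],[0,0,-0.04,0,0,0,0],[0,0,-0.02,0,0,0,0],[0,0,-0.02,0,0,0,0],[0,0,0,0,0,0,0],[0,0,0,0,0,0,0]]]}}

```text
clock: 12.0
eef_pos: [524.0, -311.7, 175.8]
eef_rot: [179.8, -0.1, 21.2]
ft_force: [-0.4, 0.1, -0.7]
grip_width: 85.4
gripper_force: 0.0
```

Run:
```python
from h import *
s=readout.observe(); print(s['eef_pos'],s['eef_rot'],s['ft_force'])
i=cams.camera_info('wrist');im,d=cams.get_image('wrist');np.savez('wrist4',im=im,d=d,**i)
z=np.load('wrist4.npz'); X,u,v=W(z,np.ones((384,512),bool))
m=(abs(X[:,2]-64)<6)&(abs(X[:,0]-574)<45)&(abs(X[:,1]+293)<45); q=X[m]
c=np.c_[q[:,:2]-q[:,:2].mean(0),np.ones(len(q))]; print(m.sum(),q.mean(0),np.linalg.lstsq(c,q[:,2],rcond=None)[0])
A,dd=cams.get_image('scene'); np.savez('scene4',im=A,d=dd); X,u,v=P('scene',None,dd); hh=cv2.cvtColor(A,cv2.COLOR_RGB2HSV)[v,u].astype(int)
leg=(abs(X[:,0]-590)<60)&(abs(X[:,1]-40)<60)
red=leg&((hh[:,0]<6)|(hh[:,0]>172))&(hh[:,1]>140)&(X[:,2]>85); q=X[red]; t=q[q[:,2]>111]; print('knob',len(q),t.mean(0),(t.min(0)+t.max(0))/2)
w=leg&(abs(X[:,2]-72.5)<3)&(hh[:,1]<60); q=X[w][:,:2].astype(np.float32); print('sec',len(q),cv2.minAreaRect(q))
A=cv2.resize(A[130:330,150:400],None,fx=3,fy=3); cv2.imwrite('pics/s4.png',A[:,:,::-1])
```

```text
[ 524.02267974 -311.71932328  175.79719892] [ 1.79814322e+02 -9.51614235e-02  2.12039497e+01] [-0.38623242  0.07264535 -0.7309794 ]
2543 [ 574.86023183 -292.09316443   65.28949211] [-1.99811297e-03  2.17389164e-04  6.52894921e+01]
knob 63 [597.50038564  27.45943267 113.51322205] [597.0749611  28.4771949 114.3368425]
sec 254 ((597.625, 29.387102127075195), (60.29766082763672, 71.5286636352539), 19.019479751586914)
```

View pics/s4.png

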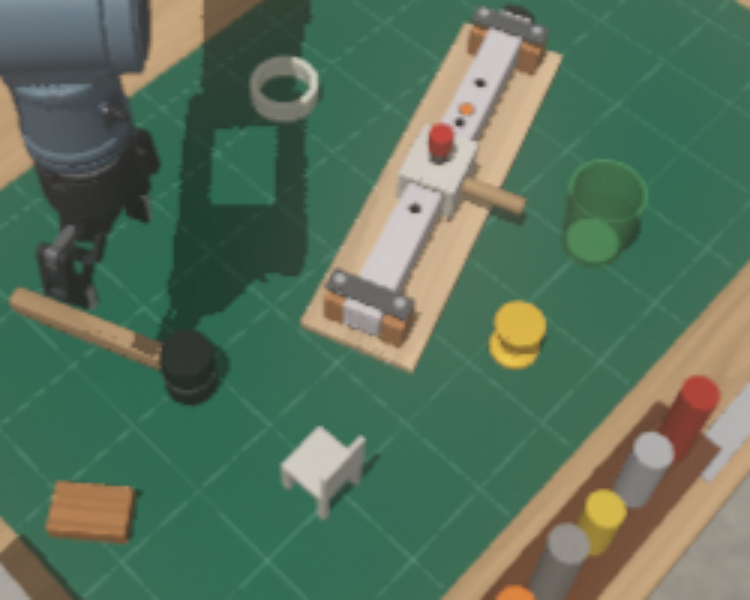

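The peg is flush at (467,108), and the mallet stands at (188,365) with its head level. Now I go above the knob.

>>> {"name": "play_rows", "arguments": {"commands": [[[0.008,-0.012,0,0,0,0,0],[0.0185,-0.0282,0,0,0,0,0],[0.0185,-0.0282,0,0,0,0,0],[0.0185,-0.0282,0,0,0,0,0],[0.0185,-0.0282,0,0,0,0,0],[0.0185,-0.0282,0,0,0,0,0],[0.0185,-0.0282,0,0,0,0,0],[0.0185,-0.0282,0,0,0,0,0],[0.0185,-0.0282,0,0,0,0,0],[0.0185,-0.0282,0,0,0,0,0],[0.012,-0.018,0,0,0,0,0],[0.005,-0.0076,0,0,0,2.2,0]]]}}

```text
clock: 13.1
eef_pos: [595.4, 34.3, 172.0]
eef_rot: [-179.9, 0.1, 19.2]
ft_force: [0.2, 0.3, -0.7]
grip_width: 85.6
gripper_force: 0.0
```

>>> {"name": "play_rows", "arguments": {"commands": [[[0,0,0,0,0,0,0],[0,0,0,0,0,0,0]]]}}

```text
clock: 13.27
eef_pos: [595.4, 30.9, 172.4]
eef_rot: [-179.9, 0.1, 19.2]
ft_force: [0.4, 1.4, -0.2]
grip_width: 85.4
gripper_force: 0.0
```

Run:
```python
from h import *
s=readout.observe(); print(s['eef_pos'],s['eef_rot'],s['ft_force'])
i=cams.camera_info('wrist');im,d=cams.get_image('wrist');np.savez('wrist5',im=im,d=d,**i)
z=np.load('wrist5.npz'); X,u,v=W(z,np.ones((384,512),bool)); hh=cv2.cvtColor(im,cv2.COLOR_RGB2HSV)[v,u].astype(int)
red=((hh[:,0]<6)|(hh[:,0]>172))&(hh[:,1]>140)&(abs(X[:,2]-114)<6)&(abs(X[:,0]-597)<40)&(abs(X[:,1]-29)<40);t=X[red];print('knob',len(t),t.mean(0),cv2.minEnclosingCircle(t[:,:2].astype(np.float32)))
o=(hh[:,0]>=5)&(hh[:,0]<18)&(hh[:,1]>150)&(abs(X[:,2]-62)<8)&(abs(X[:,0]-570)<25)&(abs(X[:,1]-104)<25);print('peg',o.sum(),X[o].mean(0))
w=(abs(X[:,2]-72.5)<4)&(hh[:,1]<60)&(abs(X[:,0]-597)<50)&(abs(X[:,1]-29)<60);print('sec',w.sum(),cv2.minAreaRect(X[w][:,:2].astype(np.float32)))
cv2.imwrite('pics/w5.png',im[:,:,::-1])
```

```text
[595.44356593  30.88882083 172.37192544] [-1.79940986e+02  1.34654145e-01  1.91528204e+01] [ 0.42970681  1.40593269 -0.18345288]
knob 846 [598.85517708  32.33664898 114.84288987] ((597.328369140625, 32.066829681396484), 12.444000244140625)
peg 177 [571.31015126 106.89664418  62.89695126]
sec 4234 ((597.264892578125, 31.579540252685547), (59.4614143371582, 69.7467269897461), 19.100391387939453)
```

View pics/w5.png

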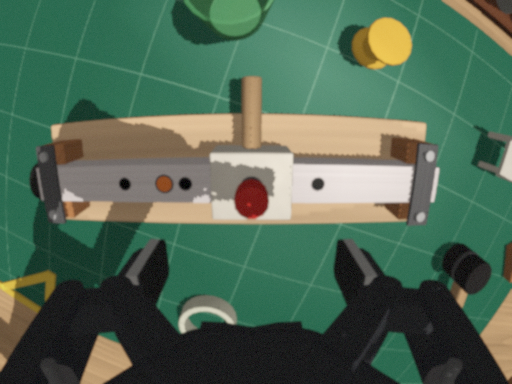

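The fisheye view shows the knob at (252,198), the peg flush at (164,184) and the next hole at (185,184). Descending to grip.

>>> {"name": "play_rows", "arguments": {"commands": [[[0.0015,0,0.015,0,0,0,0],[0,0,0.02,0,0,0,0],[0,0,0.02,0,0,0,0],[0,0,0.02,0,0,0,0],[0,0,0.01,0,0,0,0],[0,0,0.003,0,0,0,0],[0,0,0,0,0,0,0.4],[0,0,0,0,0,0,0.7],[0,0,0,0,0,0,1],[0,0,0,0,0,0,1],[0,0,0,0,0,0,1],[0,0,0,0,0,0,1]]], "grip_force": 60}}

```text
clock: 14.32
eef_pos: [598.5, 30.4, 86.6]
eef_rot: [180.0, -0.1, 19.0]
ft_force: [0.6, 0.5, 1.4]
grip_width: 24.0
gripper_force: 58.7
```

>>> {"name": "play_rows", "arguments": {"commands": [[[0,0,0,0,0,0,1],[0,0,0,0,0,0,1]]]}}

```text
clock: 14.48
eef_pos: [598.5, 30.4, 86.4]
eef_rot: [180.0, -0.1, 19.0]
ft_force: [1.7, 0.2, 1.4]
grip_width: 23.8
gripper_force: 58.7
```

>>> {"name": "play_rows", "arguments": {"commands": [[[0,0,-0.002,0,0,0,1],[0,0,-0.003,0,0,0,1],[0,0,-0.003,0,0,0,1],[0,0,-0.001,0,0,0,1],[0,0,0,0,0,0,1],[0,0,0,0,0,0,1],[0,0,0,0,0,0,1]]]}}

```text
clock: 15.07
eef_pos: [598.4, 30.3, 94.8]
eef_rot: [180.0, -0.1, 19.0]
ft_force: [5.8, 1.2, -3.4]
grip_width: 24.2
gripper_force: 59.1
```

>>> {"name": "play_rows", "arguments": {"commands": [[[0,-0.003,-0.001,0,0,0,1],[0,-0.006,0,0,0,0,1],[0,-0.008,0,0,0,0,1],[0,-0.008,0,0,0,0,1],[0,-0.008,0,0,0,0,1],[0,-0.008,0,0,0,0,1],[0,-0.008,0,0,0,0,1],[0,-0.006,0,0,0,0,1],[0,-0.004,0,0,0,0,1],[0,-0.001,0,0,0,0,1],[0,0,0,0,0,0,1],[0,0,0,0,0,0,1]]]}}

```text
clock: 16.07
eef_pos: [578.6, 87.4, 95.6]
eef_rot: [-180.0, -0.1, 19.0]
ft_force: [5.2, 3.1, -4.7]
grip_width: 24.4
gripper_force: 59.1
```

>>> {"name": "play_rows", "arguments": {"commands": [[[0,0,0.003,0,0,0,1],[0,0,0.003,0,0,0,1],[0,0,0.003,0,0,0,1],[0,0,0.002,0,0,0,1],[0,0,0.001,0,0,0,1],[0,0,0,0,0,0,1]]]}}

```text
clock: 16.57
eef_pos: [578.7, 87.3, 84.1]
eef_rot: [-180.0, -0.0, 19.0]
ft_force: [3.1, 3.3, 1.2]
grip_width: 24.1
gripper_force: 59.6
```

>>> {"name": "play_rows", "arguments": {"commands": [[[0,0,0.002,0,0,0,1],[0,0,0.002,0,0,0,1],[0,0,0.001,0,0,0,1],[0,0,0,0,0,0,1],[0,0,0,0,0,0,1]]]}}

```text
clock: 16.98
eef_pos: [579.1, 87.0, 82.5]
eef_rot: [180.0, -0.1, 19.0]
ft_force: [-8.2, 1.7, 25.6]
grip_width: 24.4
gripper_force: 62.4
```

Run:
```python
from h import *
s=readout.observe(); print(s['eef_pos'],s['ft_force'],s['clock'])
i=cams.camera_info('wrist');im,d=cams.get_image('wrist');np.savez('wrist6',im=im,d=d,**i)
z=np.load('wrist6.npz'); X,u,v=W(z,np.ones((384,512),bool)); hh=cv2.cvtColor(im,cv2.COLOR_RGB2HSV)[v,u].astype(int)
red=((hh[:,0]<6)|(hh[:,0]>172))&(hh[:,1]>140)&(np.hypot(X[:,0]-578,X[:,1]-88)<40)
if red.sum(): t=X[red]; print('knob w',len(t),np.percentile(t[:,2],[2,50,80,90,95,98]))
w=(abs(X[:,2]-72.5)<4)&(hh[:,1]<60)&(abs(X[:,0]-578)<55)&(abs(X[:,1]-88)<65);print('sec',w.sum(),X[w].mean(0),cv2.minAreaRect(X[w][:,:2].astype(np.float32)))
for c in('scene','side'):
    A,dd=cams.get_image(c); X,u,v=P(c,None,dd); hh=cv2.cvtColor(A,cv2.COLOR_RGB2HSV)[v,u].astype(int)
    red=((hh[:,0]<6)|(hh[:,0]>172))&(hh[:,1]>140)&(np.hypot(X[:,0]-578,X[:,1]-88)<40)
    if red.sum(): t=X[red]; print('knob',c,len(t),np.percentile(t[:,2],[2,50,90,98]))
cv2.imwrite('pics/w6.png',im[:,:,::-1])
```

```text
[579.06947752  87.04543531  82.54122957] [-8.23319335  1.69163909 25.63531235] 16.9833
knob w 2800 [ 90.62340478 110.15140634 110.9293665  111.22624894 111.48514396
 111.72151787]
sec 6145 [593.12642531  92.25192742  73.24929847] ((585.6921997070312, 89.87411499023438), (43.33341979980469, 70.57671356201172), 18.918737411499023)
knob scene 1 [105.506622 105.506622 105.506622 105.506622]
knob side 70 [ 88.92019225 106.71170577 111.8199965  113.00402274]
```

View pics/w6.png

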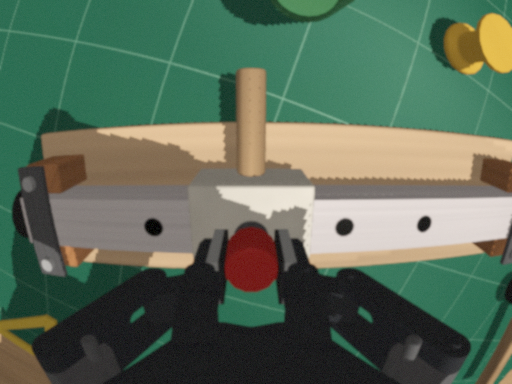

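The knob (250,258) sits on the section. The start hole (345,227) and the y = -60 hole (424,224) show on one side and the y = 120 hole (153,227) on the other. The knob's top is at about 109.5–110 mm, which is home, and the press is holding, so I'm handing in.

```bash
python3 -c "
from workcell import ticket
print(ticket.finish_job())"
```

```text
the job is handed in; nothing more can be done
None
```

I carried out every step and handed the job in at about 17 s, but the hand-in returned no verdict. The peg is knocked fully down, the mallet stands back where it was, the section is at the next hole, and the knob is still gripped and pressed home.

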